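# Release and run a jeweller's ring slide to its end stop

### The job

On the jeweller's bench slide, press the red release button on the carriage fully down with a fingertip (before the carriage moves) and, keeping it held down all the way, push the carriage along its rail until it is fully against the brass end stop; then let go, so that the button springs back up and the carriage is locked there. The steel ring stays on the carriage's post and only rides along: do not lift it off. Leave the charcoal block, jar, wooden cone and brass bangle where they stand.

Things in the scene. Friction and masses are not known exactly. Their poses are not given: they have to be found in the camera images.
- slide_base: Fixed bench slide: grey plate 100 (x) x 300 (y) x 12 mm with two steel rails, 30 mm high in all, small end plates 40 mm high. Origin: centre of the plate's underside, on the table. Its own +y axis is the direction in which the carriage runs, along the rail, level; the slide stands at any yaw up to about 40 degrees.
- carriage (a joint): Travel of the aluminium carriage along the slide's +y, in m: 0 at its start, where a pin locks it (under 1 mm of play) while the button is up. It meets the stop after 0.070 to 0.115 m, different each time. Rail friction about 2 N. The pin catches in notches every 15 mm up to 60 mm, and at the stop, if the button is let go. Carriage 70 wide x 105 mm long, deck 50 mm above the table.
- release (a joint): How far the red button is pressed, in m: 0 up, 0.006 fully down. A spring returns it: 1.5 N to start, 4.5 N fully down. The lock is free from about 0.004 on.
- release_top (a point): Centre of the flat, level top of the red button, an oblong block 28 (across the rail) x 44 mm (along the rail) on the rear part of the carriage; 62 mm above the table when up, 56 mm when pressed. It rides with the carriage and goes only straight down. Friction of a fingertip pressed on it is enough to take the carriage along; the thumb plate helps.
- thumb_plate (a point): Centre of the rear face of the upright aluminium thumb plate fixed on the carriage at the stop side of the button, 26 mm ahead (+y of the slide) of the button centre: 40 mm wide, 6 mm thick, top 80 mm above the table. A fingertip on the button can push against it. This point is 65 mm above the table.
- nose (a point): Centre of the carriage's front end face (the face that meets the stop), 75 mm ahead (+y of the slide) of the button centre, 41 mm above the table.
- stop_face (a point): Centre of the face of the fixed brass end stop that the carriage's nose meets, 41 mm above the table; axes as the slide's. Block 78 wide x 22 mm long, top 59 mm above the table, dark thumbscrew to 69 mm. With the carriage home this point coincides with nose; the lock catches if the gap is under about 1.5 mm.
- ring_center (a point): Centre of the loose steel finger ring, 23 mm outside, 18 mm hole, 6 mm high, 12 g, lying round the brass post on the carriage.
- post_foot (a point): Foot of the brass post on the carriage (13.6 mm thick, 16 mm high above this point), 55 mm ahead (+y) of the button centre, 52 mm above the table; the ring lies on the flange here, so its centre is 3 mm above this point. Axes as the slide's.
- charcoal: Loose black charcoal soldering block 50 x 80 x 28 mm, origin at the centre of its underside. Bystander.
- jar: Loose amber glass jar with a white cap, 42 mm across, 55 mm high, origin at the centre of its underside. Bystander.
- cone: Loose wooden ring cone, foot 48 mm across, 68 mm high, origin at the centre of its underside. Bystander.
- bangle: Loose brass band, 44 mm outside, 12 mm high, origin at the centre of its underside. Bystander.

How it is judged:
On the way, in this order (a step that is already met when the one before it is completed fails the run):
1. the button is pressed down while the carriage is still at its start (value of joint release above 0.004 m and value of joint carriage below 0.005 m), for 0.1 s.
2. the carriage is against the stop (gap under 2 mm) with the button still down (y of nose in the frame of stop_face above -0.002 m and value of joint release above 0.003 m), for 0.1 s.
At the end, for the whole second after the job is handed in: The carriage's nose is within 2 mm of the end stop and at rest, the red button is back up (less than 1.5 mm pressed), the ring lies on its post, and every bystander is within 15 mm of where it stood (y of nose in the frame of stop_face above -0.002 m and value of joint release below 0.0015 m and velocity of joint carriage between -0.005 and 0.005 m/s and z of ring_center in the frame of post_foot below 0.008 m and horizontal distance between ring_center and post_foot below 0.006 m and distance of each of charcoal, jar, cone, bangle from where it was at the start of the episode below 0.015 m); the robot touches nothing.
It fails at once if the button came up (less than 3 mm pressed) while the carriage was on its way, more than 6 mm from its start and more than 6 mm from the stop (value of joint carriage above 0.006 m and y of nose in the frame of stop_face below -0.006 m and value of joint release below 0.003 m).
It fails at once if the ring was lifted off its seat on the carriage by more than 10 mm (z of ring_center in the frame of post_foot above 0.013 m).
It fails at once if a bystander was moved or lifted by more than 15 mm (distance of any of charcoal, jar, cone, bangle from where it was at the start of the episode above 0.015 m).
It also fails if it takes over 35 s, if anything falls off the work surface, if the arm or the gripper's body presses on something with over 40 N, if the wrist force passes 120 N, or if a joint passes its speed limit or range.

### The arm

A 6-joint arm with a two-finger parallel gripper is mounted at the origin on the work surface. World frame = base frame: x ahead of the robot, y to its left, z up, the work surface at z = 0. Lengths are in m, angles in rad, forces in N, time in s.
With the tool pointing down it reaches from about 0.25 to 0.8 m from the base axis. Payload 8.5 kg.
Tool frame: the origin (TCP) lies at the very end of the fingers, on their centre line; the grasp point (between the pads) lies 19 mm behind it (robot.grip_depth is the distance from the TCP to the grasp point, in m); z points along the fingers, y is the direction in which the jaws open and shut (so a half turn about z gives the same grasp; the last joint's range is limited). The gripper opens to 85 mm and grips with 20 to 120 N. Pads are 22 mm wide; open, the fingers measure 114 mm over their backs; the gripper's body (76 mm by 85 mm) begins 54 mm behind the grasp point. The pads swing forward as they close: fully open they stand 13 mm farther back than shut.
Start: joints at [1.15, 0.238, -0.013, 1.319, 0, 1.571], TCP at [0.214, 0.479, 0.231] pointing down, gripper open.
Joint ranges: [-2.66, 2.66], [-1.03, 1.9], [-1.14, 1.46], [-1.82, 2.27], [-1.45, 1.34], [-3.14, 3.14]. Speed limits (rad/s): [2.22, 2.22, 2.79, 3.14, 3.14, 3.14].

### API

Orientations are given as a unit quaternion [w, x, y, z].
In Python, from rig import robot, imaging gives the robot as it stands.
- The arm moves only by the tool arm_command, never from a script. Its arguments are lists of equal length, an entry for each row: "fingers": the opening in per cent of the stroke, from 0 (shut) to 100 (fully open); "linear": the shift along the world's x, y, z in cm, a list of three; "spin": the turn about the world's z in degrees. In form: {"fingers": [fingers, ...], "linear": [[dx, dy, dz], ...], "spin": [spin, ...]}. A call has 1 to 20 rows; each row shifts and turns the commanded pose from where the row before left it; what a row does not reach is not made up. A row lasts 1/8 s, in which the tool goes at most 62.5 mm and 10.7 degrees, less where a joint would pass 70% of its speed; a pose out of reach is approached as far as the arm can. A call with a gripper value outside its range is refused whole. The fingers move at their own pace and stop on an object; the grip force is fixed at half the most. Time passes only in rows, so rows that do not move let the fingers close. It gives the time, the measured TCP pose, the force and the opening at its end, in the units of the state.
- robot.get_obs(): the state, without advancing time (a new reading comes with each control period).
- imaging.camera(name): name is "side" or "top"; returns the picture (420x560x3 uint8, red, green, blue); there is no depth.
- imaging.calibration(name): a dict with "fx", "fy", "cx", "cy" (pixels), "xyz" and "orientation" of the camera in the world. Camera axes: x right, y down, z forward; pixel columns grow to the right and rows downward; lengths in m; the calibration is good to about 2 mm. A picture is of the moment at which its call begins. calibration takes no time and is no camera call.
- robot.hand_in(): hands the job in, once; it reports no verdict.
Trained networks look in the newest picture that a camera, given by its name, has taken for a name from the list of things; names that differ only in an ending like _2 or _b are one class to them, and where a whole thing is asked for, a point or a joint stands for the part that bears it (a point fixed in the world has none). Each returns a list of dicts, best first, with "p" (0 to 1); they miss things now and then, are a little off and sometimes report something else, mostly with a low value. They report only what shows in the picture. A call takes as long as a camera call.
- imaging.look_for(label, camera): "point" ([x, y, z] in m, in world coordinates, good to about 4 mm: the middle of the surface that is visible of it).
- imaging.outline_of(label, camera): "region" (420x560 bool, what is visible of it).
The state is a dict: "time_s": time; "qpos": joint angles; "joint_vel": joint speeds; "effort": joint torques, N m; "tool_pos": TCP position; "tcp_rot": TCP orientation; "contact_force": force on the tool from outside, world axes, zero at the start; "torque": the same for the moment, N m; "gripper_width": opening from 0.0 (shut) to 1.0 (fully open).
Only numpy, scipy, OpenCV 4.12 (cv2) and the standard library are available. Lean on these libraries where they do the work, as an engineer would, in place of code of your own. Each camera call takes 0.05 s, during which the arm holds its last target.

## Working session

There is one attempt and no reset: what is moved stays moved. The work goes in short steps, Python scripts to look and compute and a tool call to move; the robot and the scene stay as the last step left them, time stands still between calls to the robot, and variables do not carry over. Pictures are saved under pics/ and viewed, and the job is handed in when it is done.

Besides the shell and the picture viewer there is one more tool, called after ">>>" as a command line: name --pt "numbers of a row" for each row, then --argument value for the rest. arm_command: Moves the arm, as the interface text tells. Its arguments: {"type":"object","properties":{"fingers":{"type":"array"},"linear":{"type":"array"},"spin":{"type":"array"}},"required":["fingers","linear","spin"]}

```bash
mkdir -p pics
cat > h.py <<'E'
import numpy as np,cv2
from scipy.spatial.transform import Rotation as R
from rig import robot,imaging
def cal(n):
    c=imaging.calibration(n);q=c["orientation"]
    return c,R.from_quat([q[1],q[2],q[3],q[0]]).as_matrix(),np.array(c["xyz"])
def proj(n,p):
    c,M,t=cal(n);v=(np.atleast_2d(p)-t)@M
    return np.c_[c["fx"]*v[:,0]/v[:,2]+c["cx"],c["fy"]*v[:,1]/v[:,2]+c["cy"]]
def ray(n,u,v,z):
    c,M,t=cal(n);d=M@np.array([(u-c["cx"])/c["fx"],(v-c["cy"])/c["fy"],1]);return t+d*(z-t[2])/d[2]
def save(n,f):
    im=imaging.camera(n);cv2.imwrite(f,im[:,:,::-1]);return im
E
python3 - <<'E'
from h import *
for n in("top","side"):
    save(n,f"pics/{n}0.png")
    for l in("release_top","thumb_plate","nose","post_foot","ring_center","charcoal","jar","cone","bangle"):
        print(n,l,[(np.round(d["point"],3),round(d["p"],2)) for d in imaging.look_for(l,n)][:2])
    print(cal(n)[2],cal(n)[0]["fx"])
o=robot.get_obs();print(o["tool_pos"],o["tcp_rot"],o["time_s"],o["gripper_width"])
E
```

```text
top release_top [(array([0.439, 0.006, 0.064]), 0.64), (array([0.543, 0.134, 0.056]), 0.23)]
top thumb_plate [(array([0.455, 0.03 , 0.052]), 0.71)]
top nose [(array([0.459, 0.028, 0.055]), 0.82)]
top post_foot [(array([0.456, 0.028, 0.051]), 0.8)]
top ring_center []
top charcoal [(array([ 0.547, -0.045,  0.027]), 0.84)]
top jar [(array([0.636, 0.09 , 0.056]), 0.56), (array([0.44 , 0.009, 0.064]), 0.32)]
top cone [(array([0.392, 0.084, 0.011]), 0.92)]
top bangle [(array([0.486, 0.203, 0.012]), 0.74), (array([0.476, 0.053, 0.06 ]), 0.29)]
[0.45236524 0.07108353 0.70806078] 382.02805167694373
side release_top [(array([0.432, 0.013, 0.061]), 0.79), (array([0.449, 0.044, 0.051]), 0.68)]
side thumb_plate [(array([0.448, 0.047, 0.05 ]), 0.84)]
side nose [(array([0.445, 0.044, 0.046]), 0.91), (array([0.495, 0.098, 0.023]), 0.54)]
side post_foot [(array([0.449, 0.043, 0.048]), 0.93)]
side ring_center []
side charcoal [(array([ 0.544, -0.026,  0.024]), 0.7), (array([0.473, 0.06 , 0.06 ]), 0.33)]
side jar [(array([0.639, 0.106, 0.033]), 0.78), (array([0.436, 0.012, 0.059]), 0.16)]
side cone [(array([0.386, 0.095, 0.014]), 0.66)]
side bangle [(array([0.486, 0.218, 0.011]), 0.87)]
[0.40694908 0.64213386 0.40771969] 505.59478900725634
[0.21443411 0.47916678 0.23126826] [-9.56804416e-06  2.08851753e-01  9.77947310e-01 -5.72373016e-05] 1.0 1.0055039869320386
```

View pics/top0.png

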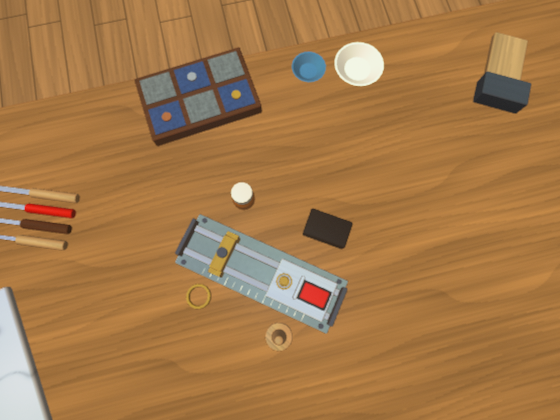

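View pics/side0.png

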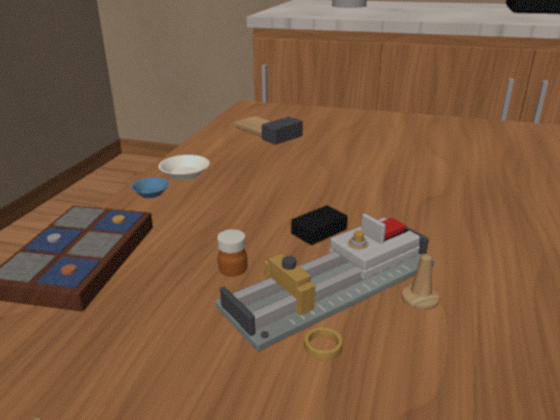

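The top picture shows the red button at (314,295), the ring and post at (284,281), the stop at (223,254) and the rail running to the upper left. The cone at (278,337) and the charcoal at (328,229) stand close to the slide. Next I'll measure the exact points.

Run:
```python
from h import *
for n in("top","side"):
    im=cv2.imread(f"pics/{n}0.png");hsv=cv2.cvtColor(im,cv2.COLOR_BGR2HSV)
    m=((hsv[...,0]<6)|(hsv[...,0]>174))&(hsv[...,1]>200)&(hsv[...,2]>120)
    m=m.astype(np.uint8);k,lab,st,ce=cv2.connectedComponentsWithStats(m)
    for i in range(1,k):
        if st[i,4]>60:
            r=cv2.minAreaRect(cv2.findContours((lab==i).astype(np.uint8),0,1)[0][0])
            print(n,st[i],ce[i],ray(n,*ce[i],.062).round(4),r,[ray(n,*p,.062)[:2].round(4) for p in cv2.boxPoints(r)])
a=cv2.imread("pics/top0.png")[205:340,165:360];cv2.imwrite("pics/top0c.png",cv2.resize(a,None,fx=4,fy=4,interpolation=2))
a=cv2.imread("pics/side0.png")[205:365,215:445];cv2.imwrite("pics/side0c.png",cv2.resize(a,None,fx=3.4,fy=3.4,interpolation=2))
```

```text
top [ 25 204  48  14 400] [ 48.5575 210.1575] [0.6873 0.4203 0.062 ] ((48.35502243041992, 210.11151123046875), (47.12257385253906, 8.493271827697754), 7.431407928466797) [array([0.6952, 0.4608]), array([0.7098, 0.4576]), array([0.6797, 0.3803]), array([0.6653, 0.384 ])]
top [301 284  27  23 375] [314.216 294.904] [0.4397 0.0112 0.062 ] ((314.0137023925781, 294.869873046875), (25.076457977294922, 15.310708045959473), 24.443954467773438) [array([0.4428, 0.0356]), array([0.4621, 0.0197]), array([ 0.4368, -0.0126]), array([0.4178, 0.0034])]
side [386 219  18  17  92] [393.09782609 226.4673913 ] [0.4314 0.0139 0.062 ] ((392.3668518066406, 225.42886352539062), (13.653158187866211, 19.633968353271484), 64.98310089111328) [array([0.449 , 0.0099]), array([ 0.4273, -0.0219]), array([0.4166, 0.0125]), array([0.4376, 0.0419])]
```

View pics/top0c.png

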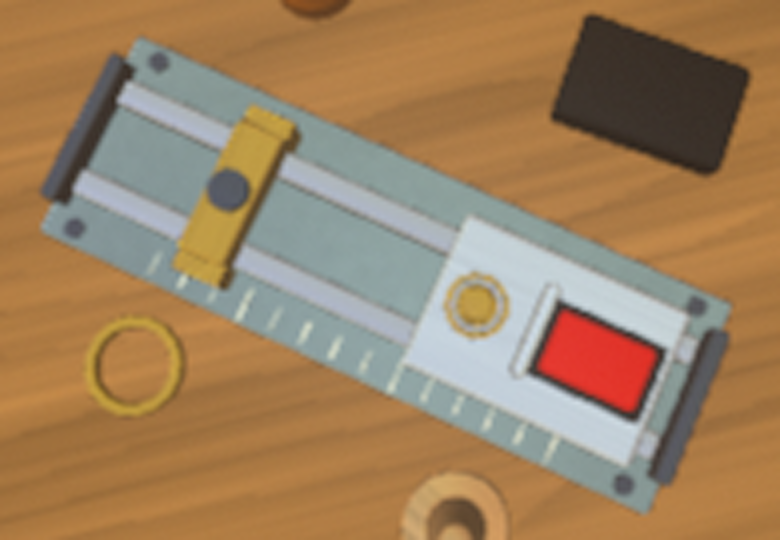

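View pics/side0c.png

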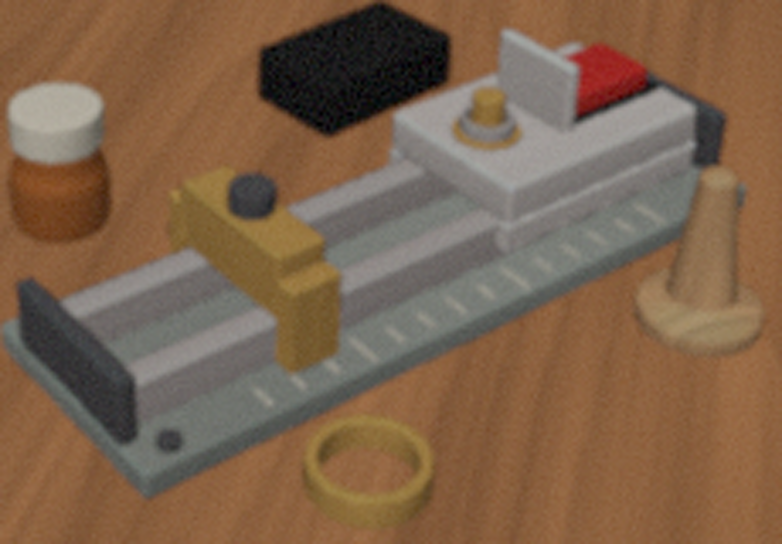

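Run:
```python
from h import *
T=lambda x,y,z:ray("top",165+x/4-.4,205+y/4-.4,z)[:2]
S=lambda x,y,z:ray("side",215+x/3.4-.35,205+y/3.4-.35,z)[:2]
ang=lambda a,b:np.degrees(np.arctan2(*(b-a)[::-1]))
print("edges",ang(T(730,302,.012),T(140,38,.012)),ang(T(650,512,.012),T(42,230,.012)),ang(S(150,495,.012),S(745,195,.012))+180)
print("widthplate",np.linalg.norm(T(140,38,.012)-T(42,230,.012)),np.linalg.norm(T(140,38,.012)-T(730,302,.012)))
u=T(140,38,.012)-T(730,302,.012)+T(42,230,.012)-T(650,512,.012);u/=np.linalg.norm(u);n=np.array([-u[1],u[0]]);print("u",u,np.degrees(np.arctan2(u[1],u[0])))
b=ray("top",314.1,294.9,.062)[:2]
pl=np.mean([T(140,38,.012),T(730,302,.012),T(42,230,.012),T(650,512,.012)],0)
def c(l,p):print(l,p.round(4),"along",((p-b)@u).round(4),"across",((p-b)@n).round(4))
c("plate ctr",pl)
c("post T top",T(477,305,.067));c("post S top",S(489,97,.068))
c("deck front T",(T(465,215,.05)+T(405,365,.05))/2)
c("deck front S",(S(395,112,.05)+S(508,190,.05))/2)
c("thumb T",(T(556,288,.08)+T(518,375,.08))/2)
c("thumb S top front",(S(500,35,.08)+S(574,72,.08))/2)
c("stop T front a",T(292,150,.059));c("stop T front b",T(240,250,.059))
c("stop T back a",T(245,108,.059));c("stop T back b",T(178,262,.059))
c("stop S front near",S(325,245,.059));
c("stop S back",S(183,190,.059));c("stop S rear top",S(235,170,.059))
c("stop S base front",S(340,350,.012));c("stop S base back",S(280,365,.012))
c("screw T",T(229,190,.069));c("screw S",S(253,182,.069))
```

```text
edges 52.08638463374018 52.033379538352776 52.631218154493496
widthplate 0.09744599067081579 0.2956967919238862
u [0.61483877 0.78865283] 52.05979376747396
plate ctr [0.5018 0.0889] along 0.0993 across -0.0013
post T top [0.4736 0.0545] along 0.0548 across -0.0002
post S top [0.4733 0.0559] along 0.0557 across 0.0009
deck front T [0.4848 0.0696] along 0.0736 across 0.0003
deck front S [0.4854 0.0696] along 0.074 across -0.0002
thumb T [0.4573 0.0338] along 0.0285 across -0.0001
thumb S top front [0.4583 0.0372] along 0.0318 across 0.0012
stop T front a [0.5558 0.1153] along 0.1533 across -0.0277
stop T front b [0.5197 0.1456] along 0.155 across 0.0195
stop T back a [0.5783 0.131 ] along 0.1795 across -0.0358
stop T back b [0.521  0.1719] along 0.1766 across 0.0346
stop S front near [0.5142 0.1583] along 0.1616 across 0.0316
stop S back [0.5723 0.1391] along 0.1822 across -0.026
stop S rear top [0.5578 0.1207] along 0.1588 across -0.0259
stop S base front [0.5081 0.1553] along 0.1556 across 0.0346
stop S base back [0.5268 0.1697] along 0.1784 across 0.0286
screw T [0.5441 0.1438] along 0.1685 across -0.0009
screw S [0.545  0.1415] along 0.1673 across -0.003
```

>>> arm_command --fingers '[0, 0, 0, 0, 0, 0, 0, 0, 0, 0, 0, 0, 0, 0]' --pt "1.0 -2.0 0" --pt "1.9 -3.9 -0.6" --pt "1.9 -3.9 -0.6" --pt "1.9 -3.9 -0.6" --pt "1.9 -3.9 -0.6" --pt "1.9 -3.9 -0.6" --pt "1.9 -3.9 -0.6" --pt "1.9 -3.9 -0.6" --pt "1.9 -3.9 -0.6" --pt "1.9 -3.9 -0.6" --pt "1.9 -3.9 -0.6" --pt "1.9 -3.9 -0.6" --pt "0.8 -1.7 -0.4" --pt "0 0 0" --spin '[0, -1.3, -1.3, -1.3, -1.3, -1.3, -1.3, -1.3, -1.3, -1.3, -1.3, -0.8, 0, 0]'

```text
time_s: 2.75
tool_pos: [0.4409, 0.0114, 0.161]
tcp_rot: [-0.0, 0.326, 0.945, -0.0]
contact_force: [-0.7, -0.3, -0.3]
gripper_width: -0.003
```

>>> arm_command --fingers '[0, 0, 0, 0]' --pt "0.05 0.2 -3.0" --pt "0 0 -3.0" --pt "0 0 -2.3" --pt "0 0 0" --spin '[0, 0, 0, 0]'

```text
time_s: 3.25
tool_pos: [0.4401, 0.0155, 0.0774]
tcp_rot: [-0.001, 0.325, 0.946, -0.001]
contact_force: [-0.1, 0.6, -0.1]
gripper_width: -0.0
```

Run:
```python
from h import *
for n,(y,x) in(("top",(205,205)),("side",(150,265))):
    a=save(n,f"pics/{n}1.png")[y:y+150,x:x+200,::-1];cv2.imwrite(f"pics/{n}1c.png",cv2.resize(a,None,fx=3.5,fy=3.5,interpolation=2))
o=robot.get_obs();print(o["tool_pos"],o["contact_force"])
```

```text
[0.4418     0.01541253 0.07902458] [ 0.46857627 -0.21322436 -0.29792001]
```

View pics/top1c.png

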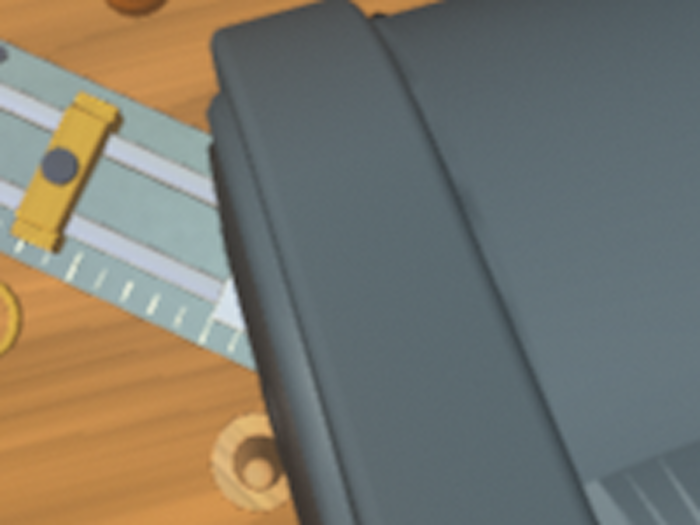

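View pics/side1c.png

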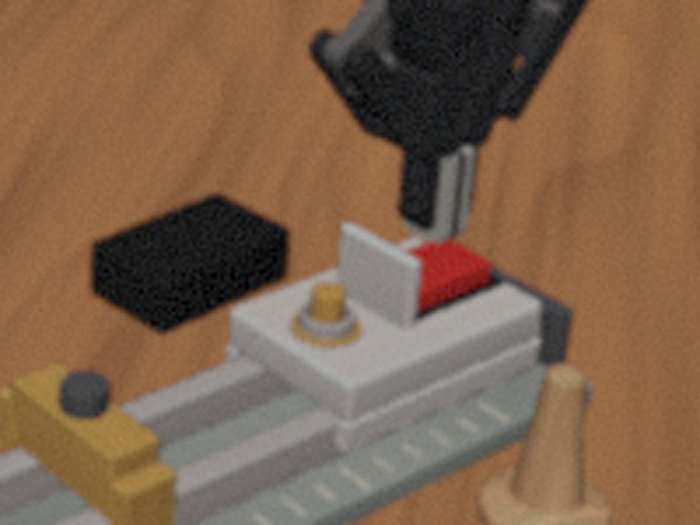

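The fingertip stands above the button just behind the thumb plate, and nothing is touching. Next I press.

>>> arm_command --fingers '[0, 0, 0, 0, 0]' --pt "0 0 -1.0" --pt "0 0 -0.6" --pt "0 0 -0.3" --pt "0 0 -0.2" --pt "0 0 0" --spin '[0, 0, 0, 0, 0]'

```text
time_s: 3.98
tool_pos: [0.442, 0.0152, 0.0573]
tcp_rot: [-0.0, 0.325, 0.946, 0.0]
contact_force: [-0.8, 1.3, 3.6]
gripper_width: -0.005
```

Run:
```python
from h import *
a=save("side","pics/side2.png")[150:300,265:465,::-1];cv2.imwrite("pics/side2c.png",cv2.resize(a,None,fx=3.5,fy=3.5,interpolation=2))
o=robot.get_obs();print(o["tool_pos"],o["contact_force"])
```

```text
[0.44200451 0.01520937 0.05741433] [-0.50881546  0.67971379  3.6549004 ]
```

View pics/side2c.png

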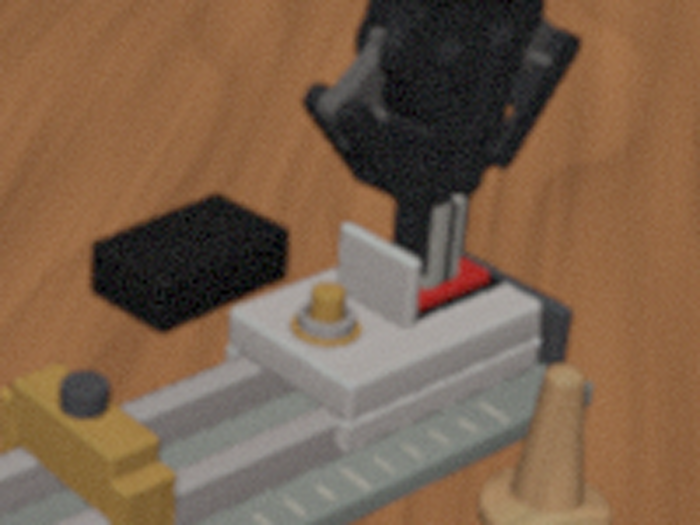

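>>> arm_command --fingers '[0, 0, 0]' --pt "0 0 -0.2" --pt "0 0 -0.1" --pt "0 0 0" --spin '[0, 0, 0]'

```text
time_s: 4.4
tool_pos: [0.4424, 0.0156, 0.0556]
tcp_rot: [0.001, 0.325, 0.946, 0.001]
contact_force: [-5.1, 2.5, 23.1]
gripper_width: 0.001
```

>>> arm_command --fingers '[0, 0, 0, 0, 0, 0]' --pt "0.12 0.16 0" --pt "0.25 0.32 0" --pt "0.37 0.47 0" --pt "0.37 0.47 0" --pt "0.37 0.47 0" --pt "0 0 0" --spin '[0, 0, 0, 0, 0, 0]'

```text
time_s: 5.15
tool_pos: [0.4578, 0.035, 0.0557]
tcp_rot: [0.001, 0.324, 0.946, 0.001]
contact_force: [-4.3, 4.3, 22.0]
gripper_width: -0.001
```

Run:
```python
from h import *
a=save("side","pics/side3.png")[150:300,265:465,::-1];cv2.imwrite("pics/side3c.png",cv2.resize(a,None,fx=3.5,fy=3.5,interpolation=2))
o=robot.get_obs();print(o["tool_pos"],o["contact_force"])
```

```text
[0.45777184 0.03502842 0.055714  ] [-4.41178421  4.40150309 20.97990207]
```

View pics/side3c.png

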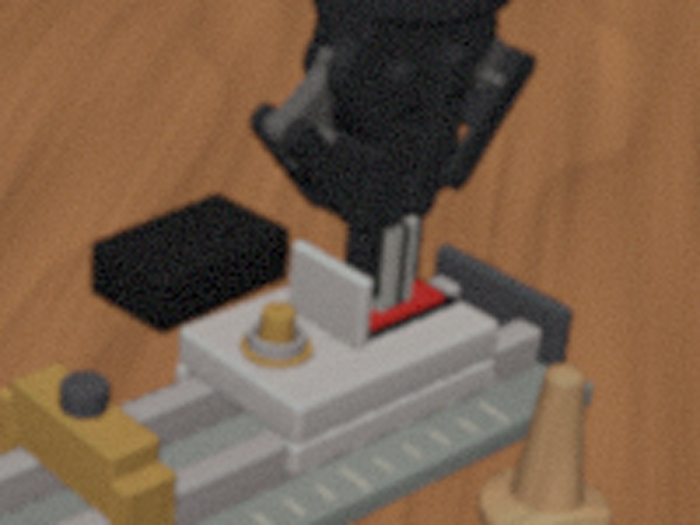

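The carriage is following, with the button held and about 25 mm travelled.

>>> arm_command --fingers '[0, 0, 0, 0, 0, 0, 0, 0, 0, 0]' --pt "0.25 0.32 0" --pt "0.37 0.47 0" --pt "0.37 0.47 0" --pt "0.37 0.47 0" --pt "0.37 0.47 0" --pt "0.37 0.47 0" --pt "0.37 0.47 0" --pt "0.37 0.47 0" --pt "0.12 0.16 0" --pt "0 0 0" --spin '[0, 0, 0, 0, 0, 0, 0, 0, 0, 0]'

```text
time_s: 6.45
tool_pos: [0.4872, 0.0725, 0.0557]
tcp_rot: [0.001, 0.325, 0.946, 0.001]
contact_force: [-4.3, 3.0, 20.2]
gripper_width: -0.001
```

Run:
```python
from h import *
a=save("side","pics/side4.png")[170:340,215:445,::-1];cv2.imwrite("pics/side4c.png",cv2.resize(a,None,fx=3.4,fy=3.4,interpolation=2))
o=robot.get_obs();print(o["tool_pos"],o["contact_force"])
```

```text
[0.48716784 0.07247484 0.05572725] [-3.33529298  3.46620078 19.70017448]
```

View pics/side4c.png

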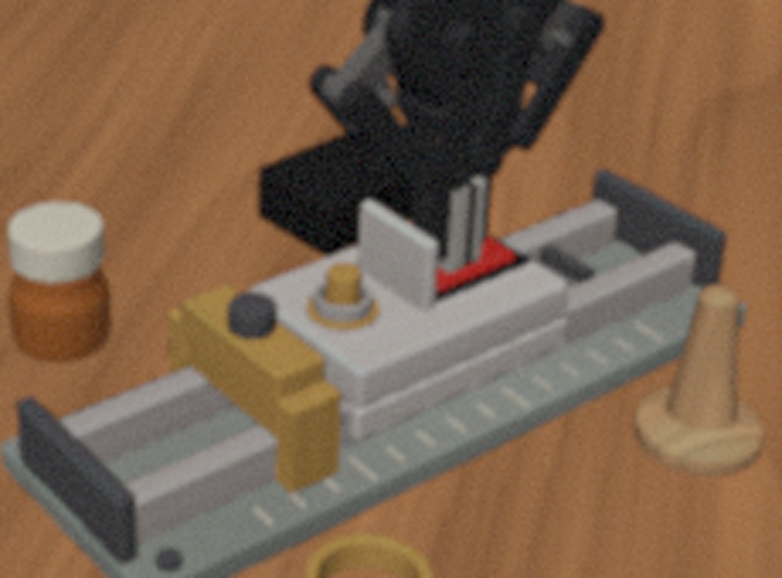

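>>> arm_command --fingers '[0, 0, 0, 0]' --pt "0.12 0.16 0" --pt "0.12 0.16 0" --pt "0.12 0.16 0" --pt "0 0 0" --spin '[0, 0, 0, 0]'

```text
time_s: 7.0
tool_pos: [0.4908, 0.0771, 0.0557]
tcp_rot: [0.001, 0.325, 0.946, 0.001]
contact_force: [-4.0, 1.9, 18.9]
gripper_width: -0.006
```

>>> arm_command --fingers '[0, 0, 0]' --pt "0.12 0.16 0" --pt "0.06 0.08 0" --pt "0 0 0" --spin '[0, 0, 0]'

```text
time_s: 7.38
tool_pos: [0.4926, 0.0794, 0.0557]
tcp_rot: [0.001, 0.325, 0.946, 0.001]
contact_force: [-4.7, 0.9, 18.8]
gripper_width: 0.001
```

>>> arm_command --fingers '[0, 0, 0]' --pt "0.12 0.16 0" --pt "0.06 0.08 0" --pt "0 0 0" --spin '[0, 0, 0]'

```text
time_s: 7.75
tool_pos: [0.4941, 0.0813, 0.0557]
tcp_rot: [0.001, 0.325, 0.946, 0.0]
contact_force: [-4.8, -1.6, 20.6]
gripper_width: 0.001
```

Run:
```python
from h import *
a=save("side","pics/side5.png")[170:340,215:445,::-1];cv2.imwrite("pics/side5c.png",cv2.resize(a,None,fx=3.4,fy=3.4,interpolation=2))
o=robot.get_obs();print(o["tool_pos"],o["contact_force"])
```

```text
[0.49408227 0.08131658 0.05573494] [-3.92804515 -0.61507768 20.09991333]
```

View pics/side5c.png

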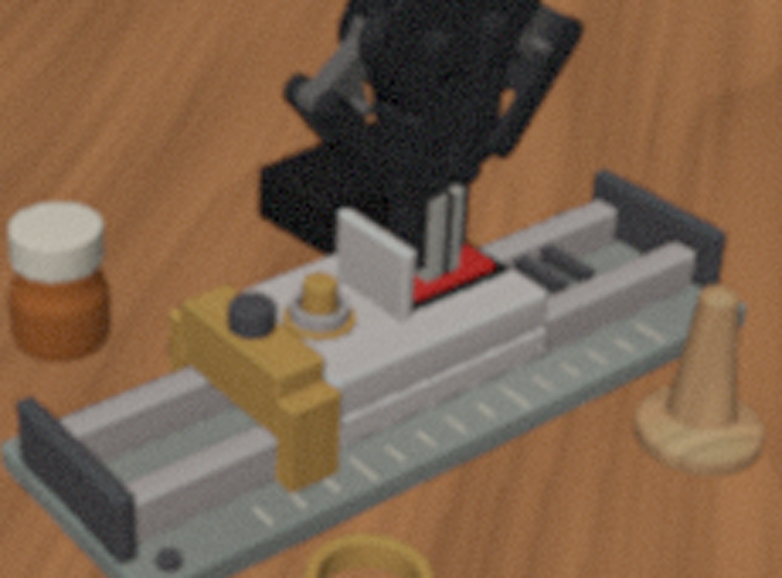

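The along-rail reaction is rising and the gap looks almost closed. I'll keep pushing until it clearly stalls.

>>> arm_command --fingers '[0, 0, 0]' --pt "0.12 0.16 0" --pt "0 0 0" --pt "0 0 0" --spin '[0, 0, 0]'

```text
time_s: 8.18
tool_pos: [0.4941, 0.0815, 0.0556]
tcp_rot: [0.001, 0.325, 0.946, -0.001]
contact_force: [-7.5, -8.5, 24.4]
gripper_width: -0.004
```

>>> arm_command --fingers '[0, 0, 0]' --pt "0.12 0.16 0" --pt "0 0 0" --pt "0 0 0" --spin '[0, 0, 0]'

```text
time_s: 8.55
tool_pos: [0.4943, 0.0817, 0.0555]
tcp_rot: [0.0, 0.326, 0.945, -0.003]
contact_force: [-11.6, -14.9, 27.6]
gripper_width: 0.001
```

It has stalled: about 19 N along the rail and no further motion, so the carriage is home. I lift straight up.

>>> arm_command --fingers '[0, 0, 0, 0, 0, 0, 0]' --pt "0 0 -0.0" --pt "0 0 0.3" --pt "0 0 0.5" --pt "0 0 1.0" --pt "0 0 3.0" --pt "0 0 5.0" --pt "0 0 5.0" --spin '[0, 0, 0, 0, 0, 0, 0]'

```text
time_s: 9.43
tool_pos: [0.4957, 0.0848, 0.204]
tcp_rot: [-0.0, 0.325, 0.946, 0.0]
contact_force: [0.7, 0.2, 0.3]
gripper_width: -0.001
```

>>> arm_command --fingers '[0, 0, 0, 0, 0, 0, 0]' --pt "-2 4 1" --pt "-2 4 1" --pt "-2 4 0" --pt "-2 4 0" --pt "-2 4 0" --pt "-2 4 0" --pt "0 0 0" --spin '[0, 0, 0, 0, 0, 0, 0]'

```text
time_s: 10.3
tool_pos: [0.3746, 0.327, 0.2225]
tcp_rot: [-0.0, 0.323, 0.946, 0.0]
contact_force: [0.1, 0.5, -0.2]
gripper_width: -0.001
```

Run:
```python
from h import *
a=save("side","pics/side6.png")[170:340,215:445,::-1];cv2.imwrite("pics/side6c.png",cv2.resize(a,None,fx=3.4,fy=3.4,interpolation=2))
a=save("top","pics/top6.png")[180:350,165:360,::-1];cv2.imwrite("pics/top6c.png",cv2.resize(a,None,fx=3.5,fy=3.5,interpolation=2))
o=robot.get_obs();print(o["tool_pos"],o["contact_force"],o["time_s"])
```

```text
[0.37562951 0.32483451 0.22238426] [-1.16451971 -0.4013167  -0.99826667] 10.4
```

View pics/side6c.png

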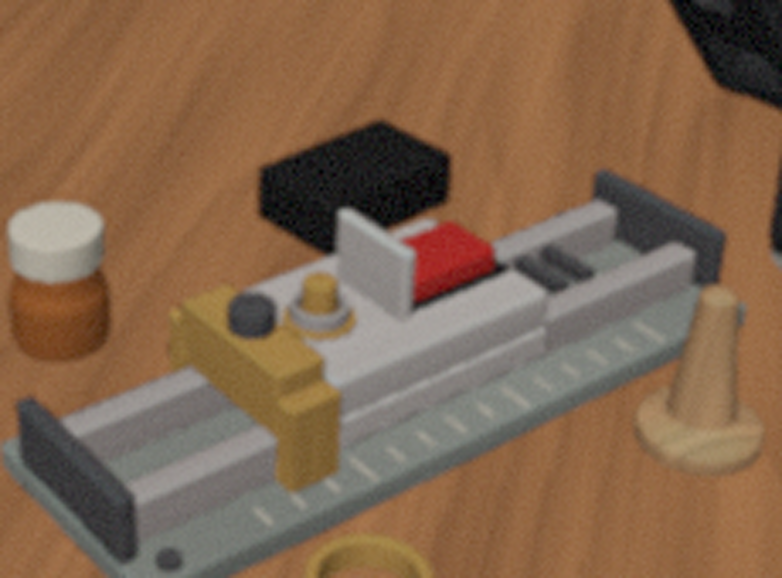

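View pics/top6c.png

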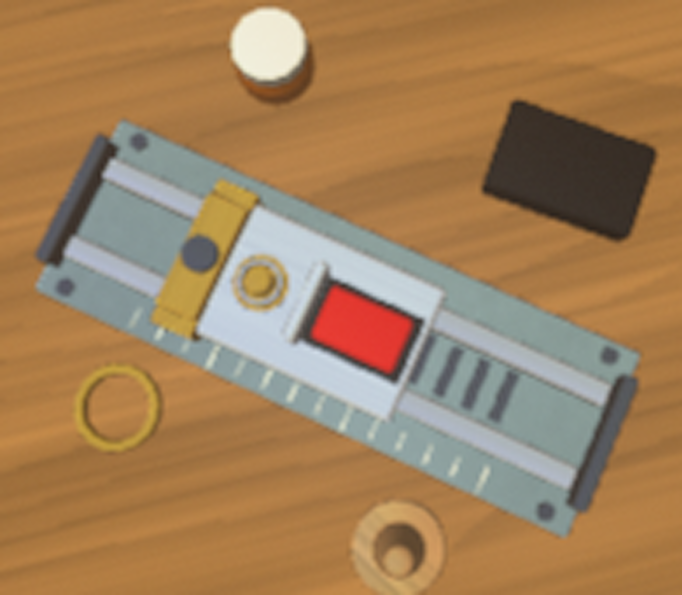

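The carriage sits against the brass stop with the button up. The ring is still on its post and the bystanders have not moved. I'm handing in.

```bash
python3 -c "
from rig import robot
print(robot.hand_in())"
```

```text
the job is handed in; nothing more can be done
None
```

The carriage is against the brass end stop with the button released, and the job is handed in. It gives no verdict, so success rests on my own checks.

- **Press:** With the gripper shut, I pressed the red button fully down while the carriage was still at its start. The tip settled at 55.6 mm height with about 23 N on it.
- **Push:** I kept the button held and pushed the carriage about 84 mm along the rail, tip height steady at 55.5–55.7 mm. It stalled at the stop with about 19 N along the rail and no further motion. My image estimate beforehand was about 82 mm, which agrees.
- **Release:** I lifted straight up and moved the arm clear, finishing at about 10.4 s of the 35 s allowed.

In the last pictures:
- The nose is against the stop with no visible gap.
- The button is up.
- The ring is on its post.
- The charcoal block, jar, cone and bangle look unmoved.

I judged these by eye and did not measure the final gap or the bystanders' positions. I also did not test the lock by pulling the carriage back. No check failed or disagreed. The networks' own detections were loose: they did not find the ring and put the nose at the post. I therefore measured from the pixels and checked that against the sizes you gave.

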